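Set out the electrode check on the setting plate

ROBOT

A 6-joint arm with a two-finger parallel gripper is mounted at the origin on the work surface. World frame = base frame: x ahead of the robot, y to its left, z up, the work surface at z = 0. Lengths are in m, angles in rad, forces in N, time in s.
With the tool pointing down it reaches from about 0.375 to 0.9 m from the base axis. Payload 3.1 kg.
Tool frame: the origin (TCP) lies between the finger pads; the fingertips stand 8 mm ahead of it and the grasp point (between the pads) lies 11 mm behind it; z points along the fingers, y is the line along which they close (so a half turn about z gives the same grasp; the last joint's range is limited). The gripper opens to 87 mm and grips with 3 to 60 N. Pads are 19 mm wide; open, the fingers measure 117 mm over their backs; the gripper's body (75 mm by 190 mm) begins 51 mm behind the grasp point.
Start: joints at [-1.373, 0.527, 1.433, -0, 1.181, -0.178], TCP at [0.23, -0.581, 0.231] pointing down, gripper open.
Joint ranges: [-3.08, 3.08], [-0.75, 2.2], [0.22, 2.44], [-1.43, 4.57], [0, 2.65], [-2.85, 2.85]. Speed limits (rad/s): [2.79, 2.79, 3.14, 3.14, 3.14, 3.14].

INTERFACE

Orientations are given as a unit quaternion [x, y, z, w].
In Python, from rig import robot, vision, job gives the robot as it stands.
- The arm moves only by the shell command python3 -m handwheel 'ROWS' [OPENING] [FORCE]. ROWS is JSON, a list of rows, each a list of 4 numbers: the shift along the tool's x, y, z as a fraction of full scale, then the turn about the tool's z as a fraction of full scale. A call has 1 to 20 rows; each row is the pose to reach, as a shift and turn from the pose commanded when the call began, along the tool's axes at that moment, turning the shorter way round; what a row does not reach only later rows make up. Full scale, the value 1, is 300 mm for a shift and 2 pi rad for a turn. A row lasts 1/12 s, in which the tool goes at most 41.7 mm and 7.16 degrees, less where a joint would pass 70% of its speed; a pose out of reach is approached as far as the arm can. A call with a number of a shift or a turn outside -1 to 1 is refused whole. A call with a gripper value outside its range is refused whole. OPENING is the opening in per cent of the stroke, from 0 (shut) to 100 (fully open), set as the call begins (- or left out, the last holds). The fingers move at their own pace and stop on an object; FORCE is the grip in N (left out, the last holds). Time passes only in rows, so rows that repeat a pose let the fingers close. It gives the time, the measured TCP pose, the force, the opening and the grip force at its end, in the units of the state.
- robot.get_obs(): the state, without advancing time (a new reading comes with each control period).
- vision.camera(name): name is "side" or "top"; returns a dict with "frame" (400x640x3 uint8, red, green, blue), "K" (3x3 intrinsics, pixels), "cam_to_world" (4x4, takes a point from camera to world coordinates). Camera axes: x right, y down, z forward; pixel columns grow to the right and rows downward; lengths in m; the calibration is good to about 2 mm. A picture is of the moment at which its call begins. There is no depth.
- job.hand_in(): hands the job in; it is judged then, once.
Trained networks look in the newest picture that a camera, given by its name, has taken for a name from the list of things; names that differ only in an ending like _2 or _b are one class to them, and where a whole thing is asked for, a point or a joint stands for the part that bears it (a point fixed in the world has none). Each returns a list of dicts, best first, with "conf" (0 to 1); they miss things now and then, are a little off and sometimes report something else, mostly with a low value. They report only what shows in the picture. A call takes as long as a camera call. They do not tell look-alikes from the thing itself.
- vision.look_for(camera, label): "point" ([row, column] in pixels, amid what is visible of it).
- vision.outline_of(camera, label): "mask" (400x640 bool, what is visible of it) and "point" ([row, column] in pixels, amid what is visible of it).
The state is a dict: "time": time; "q": joint angles; "joint_velocities": joint speeds; "joint_torque": joint torques, N m; "position": TCP position; "tool_rot": TCP orientation; "ft_force": force on the tool from outside, world axes, zero at the start; "moment": the same for the moment, N m; "grip_width": finger opening in m; "grip_force": force on a finger pad.
Only numpy, scipy, OpenCV 4.12 (cv2) and the standard library are available. Lean on these libraries where they do the work, as an engineer would, in place of code of your own. Each camera call takes 0.05 s, during which the arm holds its last target. There are 200 camera calls.

TASK

Get the setting plate ready for checking electrodes: stand the dark steel riser midway between the red and blue V-blocks, square to the plate with its long side running from one V-block to the other, and stand the copper electrode upright on top of it, centred and square. Put the brass setting master on the plate in front of the blue V-block (on the robot's side of it) and the graphite electrode behind the red V-block (the far side from the robot), both upright, in line with the V-block's groove and with a clear gap of about 30 mm between it and the V-block. Leave the green tin, the yellow case and the bearing where they lie, and let go of everything.

Things in the scene. Friction and masses are not known exactly. Their poses are not given: they have to be found in the camera images.
- plate: Fixed grey metal setting plate with a dark dot near each corner, lying on the bench, 230 (x) by 260 (y) by 12 mm thick; origin at the centre of its underside, top at z = +12 mm. Its -x edge looks towards the robot, +x is behind (away from the robot), y runs left along the row of V-blocks; its yaw and place vary (yaw within 0.25 rad).
- blue_vblock: Blue V-block fixed on the plate, 50 (x) by 40 (y) by 36 mm high, V groove in its top along x; origin at the centre of its underside, on the plate's top. Axes parallel to the plate's. It stands 90 mm left or right (plate y) of the plate's centre, the red one 90 mm on the other side; which is left varies.
- red_vblock: Red V-block fixed on the plate, same shape and size as the blue one (50 by 40 by 36 mm), axes parallel to the plate's, origin at the centre of its underside; the point midway between the two V-blocks is the plate's centre.
- riser: Loose dark steel riser block, 44 (x) by 60 (y) by 30 mm high, about 0.55 kg; origin at the centre of its underside. Lies flat on the bench at any yaw.
- copper_electrode: Loose electrode: bright steel square holder 36 by 36 by 30 mm high with a copper square post 22 by 22 mm, 20 mm high, centred on top (50 mm in all), about 0.36 kg; origin at the centre of its underside, x and y along the holder's sides. Stands upright on the bench.
- brass_master: Loose brass setting master: round, 36 mm diameter and 32 mm high, with a 20 mm diameter, 8 mm high button on top (40 mm in all), about 0.3 kg; origin at the centre of its underside, z up. Stands upright on the bench.
- graphite_electrode: Loose graphite electrode: white round holder 40 mm diameter, 28 mm high, with a black fin 9 (x) by 30 (y) by 22 mm high on top (50 mm in all), about 0.12 kg; origin at the centre of its underside, z up. Stands upright on the bench.
- tin: Bystander: round green tin, 52 mm diameter, 30 mm high, origin at the centre of its underside. Not to be moved.
- yellow_case: Bystander: yellow plastic case, 45 by 45 by 24 mm high, origin at the centre of its underside. Not to be moved.
- bearing: Bystander: steel bearing ring lying flat, 52 mm outer and 25 mm inner diameter, 15 mm high, origin at the centre of its underside. Not to be moved.
There are look-alikes about, which are no part of the job. Leave any purple look-alike of the copper_electrode alone.

How it is judged:
By the outcome, as a careful person would: the job done as asked, in the order asked, and still so for the second after the job is handed in, with the robot touching nothing.
It also fails if it takes over 106 s, if anything falls off the work surface, if the arm or the gripper's body presses on something with over 40 N, if the wrist force passes 120 N, or if a joint passes its speed limit or range.

## Working session

There is one attempt and no reset: what is moved stays moved. The work goes in short steps, Python scripts to look and compute and a shell command to move; the robot and the scene stay as the last step left them, time stands still between calls to the robot, and variables do not carry over. Pictures are saved under pics/ and viewed, at most 14 in all, crops included, and the job is handed in when it is done.

```bash
ls; mkdir -p pics; python3 - <<'E'
from rig import robot, vision, job
import cv2, numpy as np
for n in ("top","side"):
    c=vision.camera(n); cv2.imwrite(f"pics/{n}0.png",c["frame"][:,:,::-1]); print(n,c["K"].round(1).tolist(),c["cam_to_world"].round(3).tolist())
    for l in ["plate","blue_vblock","red_vblock","riser","copper_electrode","brass_master","graphite_electrode","tin","yellow_case","bearing"]:
        print(l,[(np.round(d["point"]).tolist(),round(d["conf"],2)) for d in vision.look_for(n,l)][:4])
print(robot.get_obs())
E
```

```text
pics
top [[386.2, 0.0, 311.5], [0.0, 386.2, 202.1], [0.0, 0.0, 1.0]] [[-0.022, -0.989, 0.145, 0.342], [-1.0, 0.022, 0.001, 0.038], [-0.004, -0.145, -0.989, 1.15], [0.0, 0.0, 0.0, 1.0]]
plate [([193.0, 311.0], 0.8)]
blue_vblock [([185.0, 341.0], 0.78)]
red_vblock []
riser [([197.0, 228.0], 0.61)]
copper_electrode [([153.0, 171.0], 0.61), ([181.0, 190.0], 0.47)]
brass_master [([189.0, 420.0], 0.71)]
graphite_electrode [([223.0, 193.0], 0.59), ([234.0, 427.0], 0.42), ([193.0, 310.0], 0.23)]
tin [([212.0, 457.0], 0.59), ([240.0, 223.0], 0.28)]
yellow_case [([239.0, 222.0], 0.71)]
bearing [([234.0, 427.0], 0.56)]
side [[370.4, 0.0, 318.2], [0.0, 370.4, 198.7], [0.0, 0.0, 1.0]] [[-0.961, -0.145, 0.235, 0.316], [-0.276, 0.499, -0.822, 0.785], [0.002, -0.855, -0.519, 0.515], [0.0, 0.0, 0.0, 1.0]]
plate [([215.0, 318.0], 0.66)]
blue_vblock [([188.0, 324.0], 0.63)]
red_vblock [([222.0, 309.0], 0.74)]
riser [([279.0, 285.0], 0.67)]
copper_electrode [([312.0, 235.0], 0.86), ([324.0, 172.0], 0.85)]
brass_master [([158.0, 348.0], 0.7)]
graphite_electrode [([327.0, 306.0], 0.9)]
tin [([147.0, 376.0], 0.58)]
yellow_case [([293.0, 346.0], 0.79)]
bearing [([159.0, 388.0], 0.5)]
{'time': 1.1, 'q': array([-1.37251684e+00,  5.27474198e-01,  1.43270295e+00, -8.64662353e-06,
        1.18141637e+00, -1.78512050e-01]), 'joint_velocities': array([-0.0012741 ,  0.00082329,  0.00065053,  0.0014772 , -0.0017714 ,
        0.00038294]), 'joint_torque': array([ 1.00544792e-03, -4.40021396e+01, -1.76989424e+01,  6.34713960e-02,
        5.04126807e-02, -4.45989571e-06]), 'position': array([ 0.22997433, -0.5811208 ,  0.23056333]), 'tool_rot': array([ 9.82305638e-01,  1.87284901e-01, -4.00376466e-06, -3.92693782e-07]), 'ft_force': array([ 0.48919241, -0.34076971, -0.18153356]), 'moment': array([ 0.0144127 ,  0.06987755, -0.00592937]), 'grip_force': 0.0, 'grip_width': 0.08742241279000491}
```

```bash
python3 - <<'E'
import cv2
t=cv2.imread("pics/top0.png"); cv2.imwrite("pics/top0c.png",cv2.resize(t[110:290,140:500],None,fx=2.2,fy=2.2,interpolation=cv2.INTER_CUBIC))
t=cv2.imread("pics/side0.png"); cv2.imwrite("pics/side0c.png",cv2.resize(t[120:370,130:450],None,fx=2.4,fy=2.4,interpolation=cv2.INTER_CUBIC))
E
```

```text
(no output)
```

View pics/top0c.png

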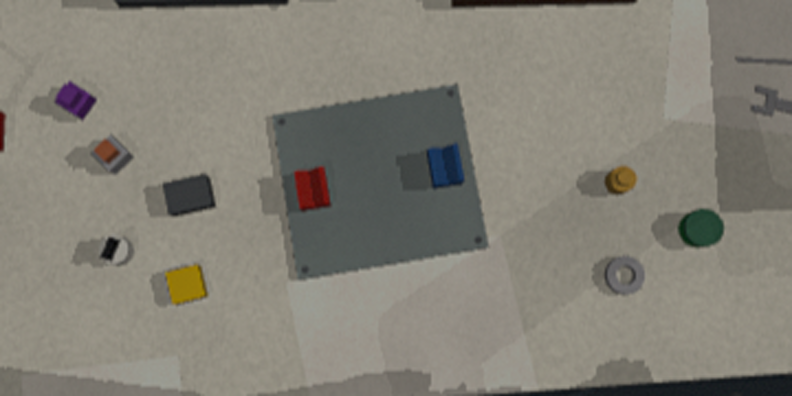

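View pics/side0c.png

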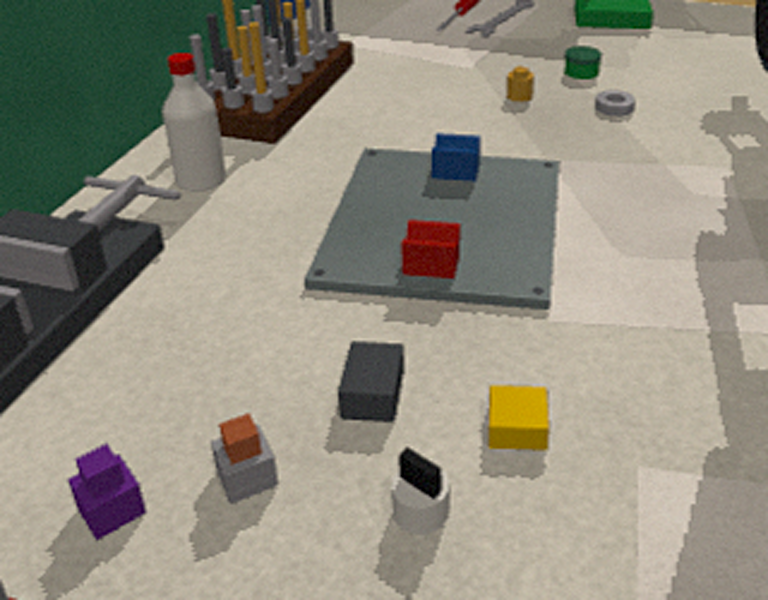

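```bash
cat > fit.py <<'E'
import numpy as np, cv2
from scipy.optimize import minimize
from rig import robot, vision, job
def box(a,b,z0,z1): return np.array([[x,y,z] for x in(-a/2,a/2) for y in(-b/2,b/2) for z in(z0,z1)])/1e3
def cyl(d,z0,z1):
    t=np.linspace(0,2*np.pi,40,endpoint=False)
    return np.array([[d/2*np.cos(u),d/2*np.sin(u),z] for u in t for z in(z0,z1)])/1e3
M={"plate":[box(230,260,0,12)],"blue_vblock":[box(50,40,0,36)],"red_vblock":[box(50,40,0,36)],
 "riser":[box(44,60,0,30)],"copper_electrode":[box(36,36,0,30),box(22,22,30,50)],
 "brass_master":[cyl(36,0,32),cyl(20,32,40)],"graphite_electrode":[cyl(40,0,28),box(9,30,28,50)],
 "tin":[cyl(52,0,30)],"yellow_case":[box(45,45,0,24)],"bearing":[cyl(52,0,15)]}
def proj(c,P):
    T=np.linalg.inv(c["cam_to_world"]); Q=P@T[:3,:3].T+T[:3,3]; q=Q@c["K"].T; return q[:,:2]/q[:,2:]
def unproj(c,row,col,z):
    T=c["cam_to_world"]; d=T[:3,:3]@np.linalg.solve(c["K"],[col,row,1]); return T[:3,3]+d*(z-T[2,3])/d[2]
S=6
def render(c,parts,p,z,win):
    r0,r1,c0,c1=win; im=np.zeros(((r1-r0)*S,(c1-c0)*S),np.uint8)
    R=np.array([[np.cos(p[2]),-np.sin(p[2]),0],[np.sin(p[2]),np.cos(p[2]),0],[0,0,1]])
    for P in parts:
        q=(proj(c,P@R.T+[p[0],p[1],z])+0.5-[c0,r0])*S-0.5
        cv2.fillConvexPoly(im,np.round(cv2.convexHull(q.astype(np.float32))*16).astype(np.int32),255,shift=4)
    return cv2.resize(im,(c1-c0,r1-r0),interpolation=cv2.INTER_AREA)/255.
def fit(cams,masks,name,p0,z,yaws=None):
    """cams, masks: dict by camera; p0=(x,y,yaw)"""
    wins={}
    for n,m in masks.items():
        r,k=np.nonzero(m); wins[n]=(max(r.min()-15,0),min(r.max()+15,400),max(k.min()-15,0),min(k.max()+15,640))
    def cost(p):
        s=0
        for n,m in masks.items():
            w=wins[n]; s+=np.abs(render(cams[n],M[name],p,z,w)-m[w[0]:w[1],w[2]:w[3]]).sum()/m.sum()
        return s
    best=None
    for y in (yaws if yaws is not None else [p0[2]]):
        x0=np.array([p0[0],p0[1],y]); sim=np.vstack([x0,x0+[.008,0,0],x0+[0,.008,0],x0+[0,0,.15]])
        r=minimize(cost,x0,method="Nelder-Mead",options=dict(initial_simplex=sim,xatol=1e-4,fatol=1e-4,maxiter=250))
        if best is None or r.fun<best.fun: best=r
    return best.x,best.fun
def masks_of(name,near,rad=14):
    out={}
    for n,pt in near.items():
        L=[d for d in vision.outline_of(n,name) if np.hypot(*(np.array(d["point"])-pt))<rad]
        if L: out[n]=L[0]["mask"]
    return out
E
cat > m1.py <<'E'
from fit import *
cams={n:vision.camera(n) for n in("top","side")}
Y=np.arange(0,np.pi,np.pi/6)
J=[("plate",(193,311),(215,318),0,[.2]),("blue_vblock",(185,341),(188,324),.012,[.2]),("red_vblock",(196,283),(222,309),.012,[.2]),
("riser",(197,228),(279,285),0,Y),("copper_electrode",(181,190),(312,235),0,Y[:3]),("brass_master",(189,420),(158,348),0,[0]),
("graphite_electrode",(223,193),(327,306),0,Y),("tin",(212,457),(147,376),0,[0]),("yellow_case",(239,222),(293,346),0,Y[:3]),("bearing",(234,427),(159,388),0,[0])]
for n,t,s,z,y in J:
    mm=masks_of(n,dict(top=t,side=s))
    if not mm: print(n,"none");continue
    p0=unproj(cams["top"],*t,z+.02)
    for k in [mm]+([{q:v} for q,v in mm.items()] if len(mm)>1 else []):
        p,f=fit(cams,k,n,(p0[0],p0[1],0),z,y); print(n,list(k),p.round(4).tolist(),round(f,3))
E
python3 m1.py
```

```text
plate ['top', 'side'] [0.5379, 0.0365, 0.1528] 0.288
plate ['top'] [0.5396, 0.037, 0.1469] 0.103
plate ['side'] [0.5365, 0.036, 0.1446] 0.171
blue_vblock ['top', 'side'] [0.5505, -0.0523, 0.1892] 0.189
blue_vblock ['top'] [0.5527, -0.0518, 0.1767] 0.118
blue_vblock ['side'] [0.5507, -0.0523, 0.3213] 0.074
red_vblock ['top', 'side'] [0.5238, 0.1259, 0.1722] 0.21
red_vblock ['top'] [0.5262, 0.1265, 0.1907] 0.153
red_vblock ['side'] [0.5236, 0.1259, 0.1827] 0.042
riser ['top', 'side'] [0.5227, 0.2917, 3.3746] 0.287
riser ['top'] [0.5241, 0.2923, 0.2154] 0.146
riser ['side'] [0.5215, 0.2914, 0.2347] 0.107
copper_electrode ['top', 'side'] [0.5812, 0.3986, 0.7907] 0.224
copper_electrode ['top'] [0.583, 0.4003, 0.8004] 0.089
copper_electrode ['side'] [0.581, 0.3975, 0.7803] 0.057
brass_master ['top'] [0.532, -0.284, 0.0196] 0.861
graphite_electrode ['top', 'side'] [0.4507, 0.3915, 0.9811] 0.185
graphite_electrode ['top'] [0.4518, 0.392, 1.1165] 0.084
graphite_electrode ['side'] [0.4494, 0.3913, 1.179] 0.052
tin ['top', 'side'] [0.4623, -0.393, 0.2218] 0.278
tin ['top'] [0.4638, -0.393, 0.1411] 0.067
tin ['side'] [0.4596, -0.394, 0.2269] 0.14
yellow_case ['top', 'side'] [0.4019, 0.2973, 0.2206] 0.177
yellow_case ['top'] [0.4029, 0.2976, 0.2217] 0.082
yellow_case ['side'] [0.4016, 0.2965, 0.2169] 0.074
bearing ['top', 'side'] [0.4022, -0.2897, -0.0036] 0.506
bearing ['top'] [0.404, -0.2887, -0.0607] 0.264
bearing ['side'] [0.3994, -0.2915, 0.0974] 0.126
```

```bash
cat > plan.py <<'E'
import sys, numpy as np
from scipy.spatial.transform import Rotation as Rn
from rig import robot
def plan(x,y,z,th,o=None):
    o=o or robot.get_obs(); R=Rn.from_quat(o["tool_rot"]).as_matrix(); d=np.array([x,y,z])-o["position"]
    f=R.T@d/.3; th0=np.arctan2(R[1,0],R[0,0]); best=None
    for k in range(-3,4):
        t=th+k*np.pi; dq=-(t-th0); q6=o["q"][5]+dq+(np.arctan2(y,x)-np.arctan2(o["position"][1],o["position"][0]))
        dt=np.arctan2(np.sin(dq),np.cos(dq))
        if abs(dq-dt)<1e-6 and abs(q6)<2.7 and (best is None or abs(dt)<abs(best[0])): best=(dt,q6)
    n=max(np.linalg.norm(d)/.0417,abs(best[0])/.125)
    print("t",round(o["time"],1),"pos",o["position"].round(4),"th",round(th0,3),"row",f.round(4).tolist()+[round(best[0]/2/np.pi,4)],"rows>=",round(n,1),"q6",round(best[1],2),"F",o["ft_force"].round(1),"w",round(o["grip_width"],4))
if __name__=="__main__": plan(*map(float,sys.argv[1:5]))
E
python3 plan.py 0.5227 0.2917 0.10 1.796; python3 plan.py 0.33 -0.28 0.17 1.0
```

```text
t 2.2 pos [ 0.23   -0.5811  0.2306] th 0.377 row [1.9778, -2.3463, 0.4352, np.float64(-0.2259)] rows>= 22.3 q6 0.11 F [ 0.1 -0.  -0.2] w 0.0872
t 2.2 pos [ 0.23   -0.5811  0.2306] th 0.377 row [0.6793, -0.8107, 0.2018, np.float64(-0.0992)] rows>= 7.7 q6 -0.31 F [ 0.1 -0.  -0.2] w 0.0872
```

```bash
python3 -m handwheel '[[0.8,-0.95,0,-0.1],[0.8,-0.95,0,-0.1],[0.8,-0.95,0,-0.1],[0.8,-0.95,0,-0.1],[0.8,-0.95,0,-0.1],[0.8,-0.95,0,-0.1],[0.8,-0.95,0,-0.1],[0.8,-0.95,0,-0.1],[0.8,-0.95,0,-0.1],[0.8,-0.95,0,-0.1]]' 100; python3 plan.py 0.5227 0.2917 0.10 1.796
```

```text
time: 3.03
position: [0.3479, -0.2203, 0.2303]
tool_rot: [0.875, 0.484, 0.0, -0.003]
ft_force: [-0.3, 0.5, -0.9]
grip_width: 0.0869
grip_force: 0.0
t 3.0 pos [ 0.3479 -0.2203  0.2303] th 1.011 row [1.7541, -0.4102, 0.4428, np.float64(-0.1249)] rows>= 13.3 q6 0.01 F [-0.3  0.5 -0.9] w 0.0869
```

```bash
python3 -m handwheel '[[1,-0.23,0,-0.07],[1,-0.23,0,-0.07],[1,-0.23,0,-0.07],[1,-0.23,0,-0.07],[1,-0.23,0,-0.07],[1,-0.23,0,-0.07],[1,-0.23,0,-0.07],[1,-0.23,0,-0.07]]'; python3 plan.py 0.5227 0.2917 0.10 1.796
```

```text
time: 3.7
position: [0.4525, 0.0662, 0.231]
tool_rot: [0.749, 0.663, 0.001, 0.0]
ft_force: [-0.2, -0.8, 0.1]
grip_width: 0.0872
grip_force: 0.0
t 3.7 pos [0.4525 0.0662 0.231 ] th 1.448 row [0.7739, 0.1394, 0.4383, np.float64(-0.0553)] rows>= 6.5 q6 0.04 F [-0.2 -0.8  0.1] w 0.0872
```

```bash
python3 - <<'E'
print("brass colour")
from fit import *
cams={n:vision.camera(n) for n in("top","side")}
w=dict(top=(170,210,400,445),side=(135,180,325,368)); mm={}
for n,(a,b,c,d) in w.items():
    h=cv2.cvtColor(cams[n]["frame"],cv2.COLOR_RGB2HSV); m=np.zeros((400,640),bool)
    m[a:b,c:d]=(h[a:b,c:d,1]>110)&(h[a:b,c:d,0]>12)&(h[a:b,c:d,0]<32); mm[n]=m; r,k=np.nonzero(m); print(n,m.sum(),r.min(),r.max(),k.min(),k.max())
for k in (mm,{"top":mm["top"]},{"side":mm["side"]}): print(fit(cams,k,"brass_master",(.53,-.285,0),0,[0]))
E
```

```text
brass colour
top 130 186 197 415 428
side 130 148 161 341 351
(array([ 0.53020808, -0.28965768,  0.09257545]), np.float64(0.4492609351432881))
(array([ 0.53274807, -0.28931026,  0.06219147]), np.float64(0.21996983408748114))
(array([ 0.52897281, -0.29024901,  0.19824645]), np.float64(0.1866968325791855))
```

```bash
python3 -m handwheel '[[0.774,0.139,0.4,-0.055],[0.774,0.139,0.4,-0.055],[0.774,0.139,0.4,-0.055],[0.774,0.139,0.4,-0.055],[0.774,0.139,0.4,-0.055],[0.774,0.139,0.4,-0.055],[0.774,0.139,0.4,-0.055],[0.774,0.139,0.4,-0.055],[0.774,0.139,0.4,-0.055]]'; python3 plan.py 0.5227 0.2917 0.011 1.796
```

```text
time: 4.55
position: [0.5212, 0.2863, 0.11]
tool_rot: [0.625, 0.781, -0.001, -0.0]
ft_force: [-0.0, -0.8, -0.3]
grip_width: 0.0869
grip_force: 0.0
t 4.5 pos [0.5212 0.2863 0.11  ] th 1.791 row [0.0168, 0.0094, 0.3299, np.float64(-0.0008)] rows>= 2.4 q6 0.1 F [-0.  -0.8 -0.3] w 0.0869
```

```bash
python3 -m handwheel '[[0.017,0.0094,0.15,-0.0008],[0.017,0.0094,0.33,-0.0008],[0.017,0.0094,0.33,-0.0008],[0.017,0.0094,0.33,-0.0008],[0.017,0.0094,0.33,-0.0008]]'; python3 plan.py 0.5227 0.2917 0.011 1.796; python3 -m handwheel '[[0,0,0,0],[0,0,0,0],[0,0,0,0],[0,0,0,0],[0,0,0,0],[0,0,0,0],[0,0,0,0],[0,0,0,0],[0,0,0,0],[0,0,0,0]]' 0 25;  python3 plan.py 0.538 0.0368 0.08 1.7188
```

```text
time: 4.97
position: [0.5232, 0.2907, 0.012]
tool_rot: [0.624, 0.781, -0.001, -0.0]
ft_force: [1.6, -0.1, 0.1]
grip_width: 0.0868
grip_force: 0.0
t 5.0 pos [0.5232 0.2907 0.012 ] th 1.793 row [0.0037, -0.0008, 0.0033, np.float64(-0.0004)] rows>= 0.0 q6 0.1 F [ 1.6 -0.1  0.1] w 0.0868
time: 5.8
position: [0.5233, 0.2934, 0.0117]
tool_rot: [0.623, 0.782, 0.0, 0.0]
ft_force: [0.9, 1.3, 0.7]
grip_width: 0.0441
grip_force: 24.9
t 5.8 pos [0.5233 0.2934 0.0117] th 1.796 row [-0.8447, -0.143, -0.2281, np.float64(0.0122)] rows>= 6.4 q6 -0.27 F [0.9 1.3 0.7] w 0.0441
```

```bash
python3 - <<'E'
from fit import *
from plan import plan
import time
P=[]
for i in range(4):
    vision.camera("top"); o=robot.get_obs(); P.append(o["position"])
print(np.array(P).round(4))
plan(.5388,.037,.08,1.7188)
E
```

```text
[[0.5233 0.2934 0.0116]
 [0.5233 0.2934 0.0116]
 [0.5233 0.2934 0.0116]
 [0.5234 0.2934 0.0116]]
t 6.0 pos [0.5234 0.2934 0.0116] th 1.796 row [-0.8447, -0.1401, -0.2282, np.float64(0.0122)] rows>= 6.4 q6 -0.27 F [0.5 1.6 1. ] w 0.0439
```

```bash
python3 -m handwheel '[[0,0,-0.1,0],[0,0,-0.23,0],[-0.1,-0.016,-0.23,0],[-0.3,-0.05,-0.23,0.0122],[-0.839,-0.14,-0.23,0.0122],[-0.839,-0.14,-0.23,0.0122],[-0.839,-0.14,-0.23,0.0122],[-0.839,-0.14,-0.23,0.0122],[-0.839,-0.14,-0.23,0.0122],[-0.839,-0.14,-0.23,0.0122],[-0.839,-0.14,-0.23,0.0122],[-0.839,-0.14,-0.23,0.0122],[-0.839,-0.14,-0.23,0.0122]]'; python3 plan.py .5386 .0386 .0238 1.7188
```

```text
time: 7.08
position: [0.537, 0.0397, 0.08]
tool_rot: [0.652, 0.758, -0.001, -0.001]
ft_force: [0.2, -0.1, -5.9]
grip_width: 0.0441
grip_force: 24.9
t 7.1 pos [0.537  0.0397 0.08  ] th 1.72 row [-0.0047, 0.0052, 0.1872, np.float64(0.0002)] rows>= 1.3 q6 -0.28 F [ 0.2 -0.1 -5.9] w 0.0441
```

```bash
python3 -m handwheel '[[0,0,0.1,0],[0,0,0.17,0],[0,0,0.17,0],[0,0,0.17,0],[0,0,0.17,0]]'; python3 plan.py .5386 .0386 .0238 1.7188
```

```text
time: 7.5
position: [0.5385, 0.0393, 0.0301]
tool_rot: [0.652, 0.758, 0.0, 0.0]
ft_force: [1.2, -0.4, -6.8]
grip_width: 0.0438
grip_force: 24.9
t 7.5 pos [0.5385 0.0393 0.0301] th 1.72 row [-0.0024, -0.0001, 0.021, np.float64(0.0003)] rows>= 0.2 q6 -0.28 F [ 1.2 -0.4 -6.8] w 0.0438
```

Lower, release, lift.

```bash
python3 -m handwheel '[[-0.0024,0,0.012,0.0003],[-0.0024,0,0.0215,0.0003],[-0.0024,0,0.0215,0.0003],[-0.0024,0,0.0215,0.0003]]'; python3 plan.py .5386 .0386 .0238 1.7188;  python3 -m handwheel '[[0,0,0,0],[0,0,0,0],[0,0,0,0],[0,0,0,0],[0,0,0,0]]' 100; python3 -m handwheel '[[0,0,-0.1,0],[0,0,-0.3,0],[0,0,-0.5,0],[0,0,-0.5,0],[0,0,-0.5,0]]'; python3 plan.py 0.582 0.399 0.17 1.5708
```

```text
time: 7.83
position: [0.5388, 0.0377, 0.0236]
tool_rot: [0.654, 0.757, 0.0, 0.001]
ft_force: [0.3, 1.0, -5.3]
grip_width: 0.0436
grip_force: 24.9
t 7.8 pos [0.5388 0.0377 0.0236] th 1.717 row [0.0032, -0.0, -0.0005, np.float64(-0.0003)] rows>= 0.0 q6 -0.28 F [ 0.3  1.  -5.3] w 0.0436
time: 8.25
position: [0.5386, 0.0377, 0.0235]
tool_rot: [0.654, 0.757, 0.0, 0.0]
ft_force: [0.3, -0.5, -0.6]
grip_width: 0.0693
grip_force: 0.0
time: 8.67
position: [0.5431, 0.0373, 0.1804]
tool_rot: [0.653, 0.757, 0.004, 0.006]
ft_force: [0.6, 0.5, -0.0]
grip_width: 0.0863
grip_force: 0.0
t 8.7 pos [0.5431 0.0373 0.1804] th 1.717 row [1.174, 0.3039, 0.0342, np.float64(0.0233)] rows>= 8.7 q6 0.4 F [ 0.6  0.5 -0. ] w 0.0863
```

```bash
python3 -m handwheel '[[0.98,0.25,0.03,0.1],[0.98,0.25,0.03,0.1],[0.98,0.25,0.03,0.1],[0.98,0.25,0.03,0.1],[0.98,0.25,0.03,0.1],[0.98,0.25,0.03,0.1],[0.98,0.25,0.03,0.1],[0.98,0.25,0.03,0.1],[0.98,0.25,0.03,0.1]]'; python3 plan.py 0.5824 0.399 0.1 .785
cat > chk.py <<'E'
from fit import *
import sys
cams={n:vision.camera(n) for n in("top","side")}
C=np.array([.5388,.037]); a=.148
def chk(name,x,y,z,yaws=[0.15],save=None):
    pt={n:proj(cams[n],np.array([[x,y,z+.02]]))[0][::-1] for n in cams}
    mm=masks_of(name,pt,12)
    for k in [mm]+([{q:v} for q,v in mm.items()] if len(mm)>1 else []):
        if not k: print(name,"none"); break
        p,f=fit(cams,k,name,(x,y,yaws[0]),z,yaws); d=p[:2]-C
        print(name,list(k),p.round(4).tolist(),"plate xy mm",(1e3*np.array([d[0]*np.cos(a)+d[1]*np.sin(a),-d[0]*np.sin(a)+d[1]*np.cos(a)])).round(1),round(f,3))
E
python3 - <<'E'
from chk import *
chk("riser",.5388,.037,.012)
chk("red_vblock",.5252,.126,.012); chk("blue_vblock",.552,-.052,.012)
for n in cams: cv2.imwrite(f"pics/{n}1.png",cams[n]["frame"][:,:,::-1])
E
```

```text
time: 9.42
position: [0.5693, 0.3455, 0.1634]
tool_rot: [0.854, 0.52, 0.002, -0.001]
ft_force: [0.8, -0.5, -0.5]
grip_width: 0.0871
grip_force: 0.0
t 9.4 pos [0.5693 0.3455 0.1634] th 1.094 row [0.1776, -0.043, 0.2121, np.float64(0.0492)] rows>= 2.5 q6 1.22 F [ 0.8 -0.5 -0.5] w 0.0871
riser ['top', 'side'] [0.5379, 0.0381, 0.1384] plate xy mm [-0.8  1.3] 0.367
riser ['top'] [0.5395, 0.0386, 0.13] plate xy mm [0.9 1.5] 0.062
riser ['side'] [0.5382, 0.0311, 0.1471] plate xy mm [-1.5 -5.7] 0.211
red_vblock ['top', 'side'] [0.5248, 0.1258, 0.1688] plate xy mm [-0.8 89.9] 0.273
red_vblock ['top'] [0.5273, 0.1262, 0.1665] plate xy mm [ 1.8 90. ] 0.129
red_vblock ['side'] [0.5232, 0.1264, 0.1932] plate xy mm [-2.2 90.7] 0.067
blue_vblock ['top', 'side'] [0.5508, -0.0527, 0.1913] plate xy mm [ -1.4 -90.5] 0.25
blue_vblock ['top'] [0.5523, -0.052, 0.1635] plate xy mm [  0.2 -90.1] 0.093
blue_vblock ['side'] [0.5493, -0.0535, 0.2354] plate xy mm [ -2.9 -91. ] 0.115
```

```bash
python3 - <<'E'
import cv2
t=cv2.imread("pics/top1.png")[165:220,265:360]; t=cv2.resize(t,None,fx=8,fy=8,interpolation=cv2.INTER_CUBIC); cv2.imwrite("pics/t1c.png",t)
E
```

```text
(no output)
```

View pics/t1c.png

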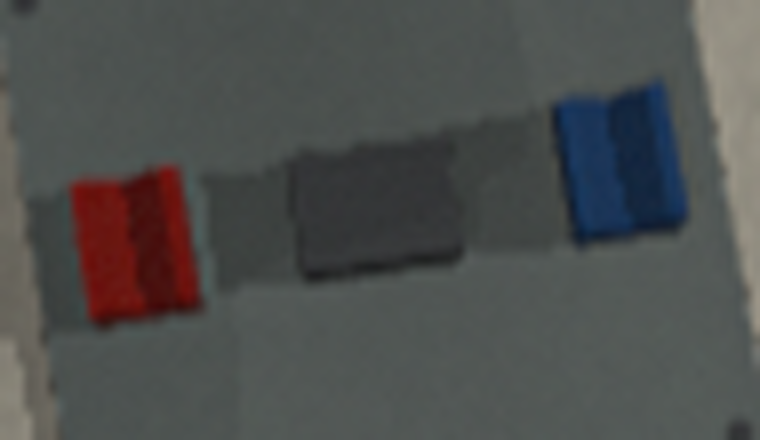

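```bash
python3 -m handwheel '[[0.15,-0.04,0.21,0.05],[0.15,-0.04,0.21,0.05],[0.15,-0.04,0.21,0.05],[0.15,-0.04,0.21,0.05],[0.15,-0.04,0.21,0.05]]'; python3 plan.py 0.5824 0.399 0.0115 .785
```

```text
time: 10.23
position: [0.5802, 0.3842, 0.1009]
tool_rot: [0.926, 0.378, -0.0, 0.0]
ft_force: [1.6, 1.0, -0.1]
grip_width: 0.0871
grip_force: 0.0
t 10.2 pos [0.5802 0.3842 0.1009] th 0.776 row [0.0399, -0.0301, 0.2981, np.float64(-0.0015)] rows>= 2.2 q6 1.23 F [ 1.6  1.  -0.1] w 0.0871
```

```bash
python3 -m handwheel '[[0.04,-0.03,0.1,-0.0015],[0.04,-0.03,0.2,-0.0015],[0.04,-0.03,0.298,-0.0015],[0.04,-0.03,0.298,-0.0015],[0.04,-0.03,0.298,-0.0015],[0.04,-0.03,0.298,-0.0015]]'; python3 plan.py 0.5824 0.399 0.0115 .785; python3 -m handwheel '[[0,0,0,0],[0,0,0,0],[0,0,0,0],[0,0,0,0],[0,0,0,0],[0,0,0,0],[0,0,0,0],[0,0,0,0],[0,0,0,0],[0,0,0,0]]' 0 25;  python3 plan.py 0.582 0.399 0.1 .785
```

```text
time: 10.73
position: [0.5833, 0.3994, 0.0135]
tool_rot: [0.924, 0.382, 0.001, -0.0]
ft_force: [0.5, 0.2, 0.0]
grip_width: 0.0873
grip_force: 0.0
t 10.7 pos [0.5833 0.3994 0.0135] th 0.784 row [-0.0029, -0.0011, 0.0068, np.float64(-0.0002)] rows>= 0.1 q6 1.23 F [0.5 0.2 0. ] w 0.0873
time: 11.57
position: [0.582, 0.3998, 0.0116]
tool_rot: [0.924, 0.382, -0.0, -0.0]
ft_force: [-0.8, 0.5, -0.2]
grip_width: 0.036
grip_force: 25.0
t 11.6 pos [0.582  0.3998 0.0116] th 0.784 row [-0.002, 0.002, -0.2946, np.float64(-0.0002)] rows>= 2.1 q6 1.23 F [-0.8  0.5 -0.2] w 0.036
```

```bash
python3 -m handwheel '[[0,0,-0.1,0],[0,0,-0.25,0],[0,0,-0.4,0],[-0.2,0.15,-0.45,0],[-0.955,0.753,-0.45,-0.14],[-0.955,0.753,-0.45,-0.14],[-0.955,0.753,-0.45,-0.1488],[-0.955,0.753,-0.45,-0.1488],[-0.955,0.753,-0.45,-0.1488],[-0.955,0.753,-0.45,-0.1488],[-0.955,0.753,-0.45,-0.1488],[-0.955,0.753,-0.45,-0.1488],[-0.955,0.753,-0.45,-0.1488],[-0.955,0.753,-0.45,-0.1488],[-0.955,0.753,-0.45,-0.1488],[-0.955,0.753,-0.45,-0.1488],[-0.955,0.753,-0.45,-0.1488]]'; python3 plan.py .5387 .0375 .062 1.7188
```

```text
time: 12.98
position: [0.5386, 0.039, 0.1464]
tool_rot: [0.652, 0.758, -0.0, -0.0]
ft_force: [0.2, 0.7, -3.7]
grip_width: 0.0359
grip_force: 25.0
t 13.0 pos [0.5386 0.039  0.1464] th 1.721 row [-0.0052, -0.0003, 0.2815, np.float64(0.0003)] rows>= 2.0 q6 -0.29 F [ 0.2  0.7 -3.7] w 0.0359
```

```bash
python3 -m handwheel '[[-0.002,0,0.1,0.0003],[-0.002,0,0.2,0.0003],[-0.002,0,0.28,0.0003],[-0.002,0,0.28,0.0003],[-0.002,0,0.28,0.0003],[-0.002,0,0.28,0.0003],[-0.002,0,0.28,0.0003]]'; python3 plan.py .5387 .0375 .0538 1.7188
```

```text
time: 13.57
position: [0.5404, 0.0373, 0.0643]
tool_rot: [0.653, 0.757, 0.001, 0.002]
ft_force: [-0.2, 0.1, -4.1]
grip_width: 0.036
grip_force: 25.0
t 13.6 pos [0.5404 0.0373 0.0643] th 1.718 row [0.0015, -0.0055, 0.035, np.float64(-0.0001)] rows>= 0.3 q6 -0.28 F [-0.2  0.1 -4.1] w 0.036
```

```bash
python3 -m handwheel '[[0,0,0.01,0],[0,0,0.02,0],[0,0,0.02,0],[0,0,0.02,0],[0,0,0.02,0]]'; python3 plan.py .5387 .0375 .0537 1.7188
```

```text
time: 13.98
position: [0.5389, 0.0368, 0.0569]
tool_rot: [0.654, 0.757, 0.0, 0.0]
ft_force: [0.9, -0.5, -4.6]
grip_width: 0.0361
grip_force: 25.0
t 14.0 pos [0.5389 0.0368 0.0569] th 1.717 row [0.0023, -0.0003, 0.0106, np.float64(-0.0003)] rows>= 0.1 q6 -0.29 F [ 0.9 -0.5 -4.6] w 0.0361
```

```bash
python3 -m handwheel '[[0.0023,0,0.005,-0.0003],[0.0023,0,0.011,-0.0003],[0.0023,0,0.011,-0.0003],[0.0023,0,0.011,-0.0003]]'; python3 -m handwheel '[[0,0,0,0],[0,0,0,0],[0,0,0,0],[0,0,0,0],[0,0,0,0]]' 80; python3 -m handwheel '[[0,0,-0.1,0],[0,0,-0.3,0],[0,0,-0.4,0],[0,0,-0.4,0],[0,0,-0.4,0]]' 100; python3 plan.py 0.5315 -0.2895 0.17 0.148
```

```text
time: 14.32
position: [0.5389, 0.0376, 0.0536]
tool_rot: [0.653, 0.757, 0.0, 0.0]
ft_force: [-0.3, 0.5, -1.0]
grip_width: 0.0358
grip_force: 25.0
time: 14.73
position: [0.5389, 0.0376, 0.0535]
tool_rot: [0.653, 0.757, 0.0, 0.0]
ft_force: [-0.0, 0.5, 0.6]
grip_width: 0.0616
grip_force: 0.0
time: 15.15
position: [0.5412, 0.0374, 0.1768]
tool_rot: [0.653, 0.758, 0.002, 0.003]
ft_force: [-0.8, -0.0, 0.1]
grip_width: 0.0855
grip_force: 0.0
t 15.2 pos [0.5412 0.0374 0.1768] th 1.719 row [-1.0728, -0.1931, 0.0238, np.float64(-0.25)] rows>= 12.6 q6 -2.42 F [-0.8 -0.   0.1] w 0.0855
```

```bash
python3 -m handwheel '[[-1,-0.18,0,0.1],[-1,-0.18,0,0.2],[-1,-0.18,0,0.25],[-1,-0.18,0,0.25],[-1,-0.18,0,0.25],[-1,-0.18,0,0.25],[-1,-0.18,0,0.25],[-1,-0.18,0,0.25],[-1,-0.18,0,0.25],[-1,-0.18,0,0.25],[-1,-0.18,0,0.25],[-1,-0.18,0,0.25],[-1,-0.18,0,0.25],[-1,-0.18,0,0.25]]'; python3 - <<'E'
from chk import *
chk("copper_electrode",.5388,.0375,.042); chk("riser",.5388,.0375,.012)
for n in cams: cv2.imwrite(f"pics/{n}2.png",cams[n]["frame"][:,:,::-1])
a=cv2.resize(cams["top"]["frame"][165:220,265:360,::-1],None,fx=6,fy=6,interpolation=cv2.INTER_CUBIC)
b=cv2.resize(cams["side"]["frame"][165:245,265:360,::-1],None,fx=6,fy=6,interpolation=cv2.INTER_CUBIC)[:,:]
cv2.imwrite("pics/c2.png",cv2.resize(np.vstack([a,b]),None,fx=.7,fy=.7))
E
python3 plan.py 0.5314 -0.2895 0.1 0.148
```

```text
time: 16.32
position: [0.5284, -0.2664, 0.1711]
tool_rot: [0.997, 0.073, -0.002, -0.001]
ft_force: [-1.1, 0.3, -0.3]
grip_width: 0.0873
grip_force: 0.0
copper_electrode ['top', 'side'] [0.5381, 0.0374, 0.187] plate xy mm [-0.6  0.5] 0.312
copper_electrode ['top'] [0.5397, 0.0379, 0.1189] plate xy mm [1.  0.8] 0.107
copper_electrode ['side'] [0.5376, 0.0328, 0.156] plate xy mm [-1.8 -4. ] 0.116
riser ['side'] [0.5363, 0.0375, 0.1548] plate xy mm [-2.4  0.9] 1.039
t 16.6 pos [ 0.5294 -0.2669  0.173 ] th 0.149 row [-0.0046, 0.0756, 0.2432, np.float64(0.0002)] rows>= 1.8 q6 0.74 F [ 0.1  0.9 -0.4] w 0.0872
```

View pics/c2.png

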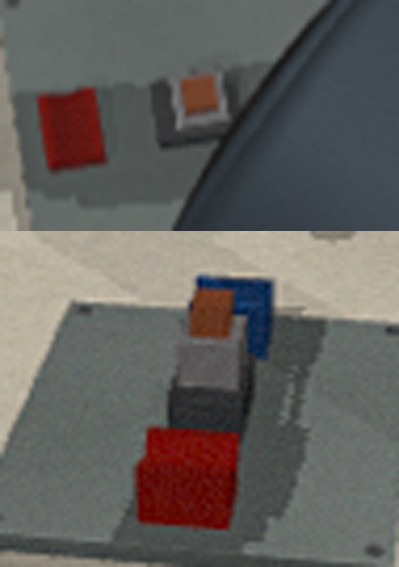

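Copper stands upright and square on the riser (top crop ~(200,95); side crop ~(215,330)), centred between the V-blocks. Next, the brass.

```bash
python3 -m handwheel '[[-0.0046,0.0756,0.1,0],[-0.0046,0.0756,0.24,0],[-0.0046,0.0756,0.24,0],[-0.0046,0.0756,0.24,0],[-0.0046,0.0756,0.24,0],[-0.0046,0.0756,0.24,0]]'; python3 plan.py 0.5314 -0.2895 0.0115 0.148
```

```text
time: 17.12
position: [0.5329, -0.2903, 0.1039]
tool_rot: [0.997, 0.074, 0.002, 0.001]
ft_force: [-0.9, -0.2, 0.3]
grip_width: 0.087
grip_force: 0.0
t 17.1 pos [ 0.5329 -0.2903  0.1039] th 0.149 row [-0.0056, -0.0045, 0.3079, np.float64(0.0001)] rows>= 2.2 q6 0.74 F [-0.9 -0.2  0.3] w 0.087
```

```bash
python3 -m handwheel '[[0,0,0.1,0],[0,0,0.2,0],[0,0,0.29,0],[0,0,0.29,0],[0,0,0.29,0],[0,0,0.29,0],[0,0,0.29,0]]'; python3 plan.py 0.5314 -0.2895 0.0115 0.148; python3 -m handwheel '[[0,0,0,0],[0,0,0,0],[0,0,0,0],[0,0,0,0],[0,0,0,0],[0,0,0,0],[0,0,0,0],[0,0,0,0],[0,0,0,0],[0,0,0,0]]' 0 20;  python3 plan.py 0.4799 -0.0628 0.1 .148
```

```text
time: 17.7
position: [0.5333, -0.2909, 0.0172]
tool_rot: [0.997, 0.074, 0.002, 0.002]
ft_force: [0.1, -0.3, 0.3]
grip_width: 0.0872
grip_force: 0.0
t 17.7 pos [ 0.5333 -0.2909  0.0172] th 0.148 row [-0.0057, -0.0057, 0.0191, np.float64(0.0001)] rows>= 0.1 q6 0.74 F [ 0.1 -0.3  0.3] w 0.0872
time: 18.53
position: [0.5314, -0.2893, 0.0143]
tool_rot: [0.997, 0.074, -0.0, -0.0]
ft_force: [-0.4, 0.9, 0.5]
grip_width: 0.0344
grip_force: 20.0
t 18.5 pos [ 0.5314 -0.2893  0.0143] th 0.148 row [-0.0585, -0.7724, -0.2851, np.float64(0.0)] rows>= 5.9 q6 1.11 F [-0.4  0.9  0.5] w 0.0344
```

```bash
python3 - <<'E'
from chk import *
a=cv2.resize(cams["top"]["frame"][150:230,370:480,::-1],None,fx=5,fy=5,interpolation=cv2.INTER_CUBIC)
b=cv2.resize(cams["side"]["frame"][110:190,300:410,::-1],None,fx=5,fy=5,interpolation=cv2.INTER_CUBIC)
cv2.imwrite("pics/c3.png",cv2.resize(np.vstack([a,b]),None,fx=.7,fy=.7)); print(robot.get_obs()["grip_width"])
E
```

```text
0.03468617203698921
```

View pics/c3.png

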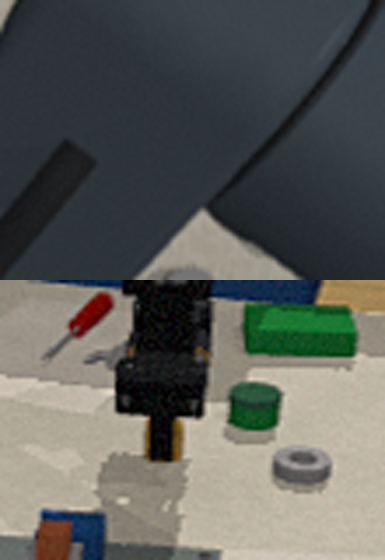

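```bash
python3 -m handwheel '[[0,0,-0.1,0],[0,0,-0.2,0],[0,-0.1,-0.285,0],[-0.0585,-0.772,-0.285,0],[-0.0585,-0.772,-0.285,0],[-0.0585,-0.772,-0.285,0],[-0.0585,-0.772,-0.285,0],[-0.0585,-0.772,-0.285,0],[-0.0585,-0.772,-0.285,0],[-0.0585,-0.772,-0.285,0],[-0.0585,-0.772,-0.285,0],[-0.0585,-0.772,-0.285,0],[-0.0585,-0.772,-0.285,0]]'; python3 plan.py 0.4799 -0.0628 0.0265 .148;python3 -m handwheel '[[0,0,0.08,0],[0,0,0.16,0],[0,0,0.215,0],[0,0,0.215,0],[0,0,0.215,0],[0,0,0.215,0],[0,0,0.215,0]]'; python3 plan.py 0.4799 -0.0628 0.0265 .148
```

```text
time: 19.72
position: [0.481, -0.0647, 0.0999]
tool_rot: [0.997, 0.073, 0.001, 0.0]
ft_force: [-0.3, -0.0, -2.4]
grip_width: 0.0342
grip_force: 20.0
t 19.7 pos [ 0.481  -0.0647  0.0999] th 0.146 row [-0.0029, -0.007, 0.2446, np.float64(-0.0003)] rows>= 1.8 q6 1.06 F [-0.3 -0.  -2.4] w 0.0342
time: 20.3
position: [0.481, -0.064, 0.0364]
tool_rot: [0.997, 0.074, 0.001, 0.001]
ft_force: [0.5, 0.4, -1.3]
grip_width: 0.0343
grip_force: 20.0
t 20.3 pos [ 0.481  -0.064   0.0364] th 0.147 row [-0.0033, -0.0044, 0.0329, np.float64(-0.0001)] rows>= 0.2 q6 1.06 F [ 0.5  0.4 -1.3] w 0.0343
```

```bash
python3 -m handwheel '[[0,-0.002,0.015,0],[0,-0.002,0.026,0],[0,-0.002,0.026,0],[0,-0.002,0.026,0],[0,-0.002,0.026,0]]'; python3 plan.py 0.4799 -0.0628 0.0264 .148
```

```text
time: 20.72
position: [0.48, -0.0626, 0.0277]
tool_rot: [0.997, 0.074, 0.0, 0.0]
ft_force: [0.4, -1.1, -2.3]
grip_width: 0.0341
grip_force: 20.0
t 20.7 pos [ 0.48   -0.0626  0.0277] th 0.148 row [-0.0004, 0.0006, 0.0042, np.float64(0.0)] rows>= 0.0 q6 1.06 F [ 0.4 -1.1 -2.3] w 0.0341
```

```bash
python3 -m handwheel '[[0,0,0.004,0],[0,0,0.005,0],[0,0,0.005,0]]'; python3 -m handwheel '[[0,0,0,0],[0,0,0,0],[0,0,0,0],[0,0,0,0],[0,0,0,0]]' 80; python3 -m handwheel '[[0,0,-0.1,0],[0,0,-0.3,0],[0,0,-0.45,0],[0,0,-0.45,0],[0,0,-0.45,0]]' 100; python3 plan.py 0.451 0.3917 0.16 1.1
```

```text
time: 20.97
position: [0.4801, -0.0626, 0.0262]
tool_rot: [0.997, 0.074, 0.0, 0.0]
ft_force: [0.4, 0.1, -1.6]
grip_width: 0.0344
grip_force: 20.0
time: 21.38
position: [0.48, -0.0627, 0.0262]
tool_rot: [0.997, 0.074, 0.0, 0.0]
ft_force: [-0.0, 0.6, 0.0]
grip_width: 0.06
grip_force: 0.0
time: 21.8
position: [0.4832, -0.0637, 0.1659]
tool_rot: [0.997, 0.074, 0.005, 0.002]
ft_force: [0.7, -0.2, -0.5]
grip_width: 0.0858
grip_force: 0.0
t 21.8 pos [ 0.4832 -0.0637  0.1659] th 0.148 row [0.1181, -1.5172, 0.0126, np.float64(-0.1515)] rows>= 10.9 q6 0.96 F [ 0.7 -0.2 -0.5] w 0.0858
```

```bash
python3 plan.py 0.451 0.3917 0.16 -0.42; python3 -m handwheel '[[0.08,-1,0,0.06],[0.08,-1,0,0.06],[0.08,-1,0,0.06],[0.08,-1,0,0.06],[0.08,-1,0,0.06],[0.08,-1,0,0.06],[0.08,-1,0,0.06],[0.08,-1,0,0.06],[0.08,-1,0,0.06]]';  python3 plan.py 0.451 0.3917 0.12 -0.42
```

```text
t 21.8 pos [ 0.4832 -0.0637  0.1659] th 0.148 row [0.1181, -1.5172, 0.0126, np.float64(0.0905)] rows>= 10.9 q6 2.48 F [ 0.7 -0.2 -0.5] w 0.0858
time: 22.55
position: [0.4582, 0.2419, 0.1602]
tool_rot: [0.994, -0.111, -0.0, -0.001]
ft_force: [0.1, -0.2, -0.4]
grip_width: 0.0871
grip_force: 0.0
t 22.6 pos [0.4582 0.2419 0.1602] th -0.223 row [-0.1337, -0.4814, 0.1345, np.float64(0.0313)] rows>= 3.7 q6 2.49 F [ 0.1 -0.2 -0.4] w 0.0871
```

```bash
python3 -m handwheel '[[-0.1337,-0.48,0.13,0.031],[-0.1337,-0.48,0.13,0.031],[-0.1337,-0.48,0.13,0.031],[-0.1337,-0.48,0.13,0.031],[-0.1337,-0.48,0.13,0.031],[-0.1337,-0.48,0.13,0.031],[-0.1337,-0.48,0.13,0.031],[-0.1337,-0.48,0.13,0.031]]';  python3 plan.py 0.451 0.3917 0.0115 -0.42
python3 - <<'E'
from chk import *
chk("brass_master",.48,-.0628,.012); chk("blue_vblock",.552,-.052,.012)
for n in cams: cv2.imwrite(f"pics/{n}4.png",cams[n]["frame"][:,:,::-1])
a=cv2.resize(cams["top"]["frame"][150:230,250:360,::-1],None,fx=5,fy=5,interpolation=cv2.INTER_CUBIC)
b=cv2.resize(cams["side"]["frame"][270:370,240:350,::-1],None,fx=5,fy=5,interpolation=cv2.INTER_CUBIC)
cv2.imwrite("pics/c4.png",cv2.resize(np.vstack([a,b]),None,fx=.66,fy=.66))
E
```

```text
time: 23.22
position: [0.453, 0.3852, 0.1218]
tool_rot: [0.977, -0.211, -0.0, 0.001]
ft_force: [-0.3, -0.3, 0.6]
grip_width: 0.0872
grip_force: 0.0
t 23.2 pos [0.453  0.3852 0.1218] th -0.425 row [-0.0148, -0.0175, 0.3677, np.float64(-0.0008)] rows>= 2.7 q6 2.52 F [-0.3 -0.3  0.6] w 0.0872
brass_master ['top', 'side'] [0.4783, -0.0633, 0.3131] plate xy mm [-74.6 -90.3] 0.561
brass_master ['top'] [0.4795, -0.0629, 0.3289] plate xy mm [-73.4 -90. ] 0.135
brass_master ['side'] [0.4765, -0.0709, 0.441] plate xy mm [-77.5 -97.5] 0.358
blue_vblock ['top'] [0.5537, -0.0515, 0.1109] plate xy mm [  1.7 -89.7] 0.198
```

View pics/c4.png

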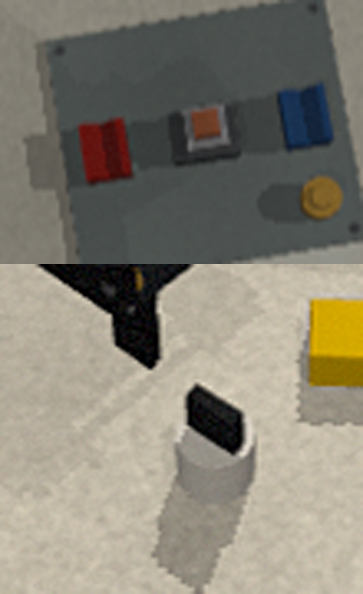

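```bash
python3 plan.py 0.451 0.3917 0.0115 -0.42; python3 -m handwheel '[[-0.005,-0.006,0.12,0],[-0.005,-0.006,0.2,0],[-0.005,-0.006,0.2,0],[-0.005,-0.006,0.2,0],[-0.005,-0.006,0.2,0],[-0.005,-0.006,0.2,0]]'; python3 plan.py 0.451 0.3917 0.0115 -0.42
```

```text
t 23.5 pos [0.4535 0.3863 0.1225] th -0.425 row [-0.015, -0.013, 0.3699, np.float64(-0.0008)] rows>= 2.7 q6 2.52 F [-0.3 -0.2 -1.2] w 0.0869
time: 24.02
position: [0.4536, 0.3898, 0.0638]
tool_rot: [0.978, -0.21, 0.001, -0.001]
ft_force: [-0.4, 0.5, 0.1]
grip_width: 0.0871
grip_force: 0.0
t 24.0 pos [0.4536 0.3898 0.0638] th -0.424 row [-0.0109, -0.0016, 0.1742, np.float64(-0.0006)] rows>= 1.3 q6 2.52 F [-0.4  0.5  0.1] w 0.0871
```

```bash
python3 -m handwheel '[[-0.006,0,0.08,0],[-0.006,0,0.17,0],[-0.006,0,0.17,0],[-0.006,0,0.17,0],[-0.006,0,0.17,0],[-0.006,0,0.17,0]]'; python3 plan.py 0.451 0.3917 0.0115 -0.42;  python3 -m handwheel '[[0,0,0,0],[0,0,0,0],[0,0,0,0],[0,0,0,0],[0,0,0,0],[0,0,0,0],[0,0,0,0],[0,0,0,0],[0,0,0,0],[0,0,0,0]]' 0 15;  python3 plan.py 0.5997 0.1371 0.12 .148
```

```text
time: 24.52
position: [0.4516, 0.3905, 0.0129]
tool_rot: [0.978, -0.21, 0.001, -0.001]
ft_force: [-0.1, 0.2, 0.1]
grip_width: 0.0869
grip_force: 0.0
t 24.5 pos [0.4516 0.3905 0.0129] th -0.424 row [-0.0035, -0.0029, 0.0046, np.float64(-0.0006)] rows>= 0.0 q6 2.52 F [-0.1  0.2  0.1] w 0.0869
time: 25.35
position: [0.4509, 0.3901, 0.011]
tool_rot: [0.978, -0.21, 0.0, -0.0]
ft_force: [0.5, 1.0, -0.1]
grip_width: 0.0394
grip_force: 15.0
t 25.4 pos [0.4509 0.3901 0.011 ] th -0.424 row [0.7988, 0.5647, -0.3633, np.float64(-0.091)] rows>= 7.5 q6 1.46 F [ 0.5  1.  -0.1] w 0.0394
```

```bash
python3 -m handwheel '[[0,0,-0.1,0],[0,0,-0.2,0],[0,0,-0.3,0],[0.2,0.14,-0.363,-0.02],[0.799,0.565,-0.363,-0.091],[0.799,0.565,-0.363,-0.091],[0.799,0.565,-0.363,-0.091],[0.799,0.565,-0.363,-0.091],[0.799,0.565,-0.363,-0.091],[0.799,0.565,-0.363,-0.091],[0.799,0.565,-0.363,-0.091],[0.799,0.565,-0.363,-0.091],[0.799,0.565,-0.363,-0.091],[0.799,0.565,-0.363,-0.091],[0.799,0.565,-0.363,-0.091],[0.799,0.565,-0.363,-0.091]]';  python3 plan.py 0.5997 0.1371 0.03 .148
```

```text
time: 26.68
position: [0.5984, 0.1385, 0.1198]
tool_rot: [0.997, 0.075, -0.001, -0.0]
ft_force: [-0.2, -0.2, -1.1]
grip_width: 0.0397
grip_force: 15.0
t 26.7 pos [0.5984 0.1385 0.1198] th 0.15 row [0.004, 0.0054, 0.2993, np.float64(0.0004)] rows>= 2.2 q6 1.47 F [-0.2 -0.2 -1.1] w 0.0397
```

```bash
python3 -m handwheel '[[0,0.001,0.1,0],[0,0.001,0.2,0],[0,0.001,0.295,0],[0,0.001,0.295,0],[0,0.001,0.295,0],[0,0.001,0.295,0],[0,0.001,0.295,0]]';  python3 plan.py 0.5997 0.1371 0.0233 .148;  python3 -m handwheel '[[0,0,0,0],[0,0,0,0],[0,0,0,0]]'; python3 plan.py 0.5997 0.1371 0.0233 .148
```

```text
time: 27.27
position: [0.6012, 0.1371, 0.0336]
tool_rot: [0.997, 0.074, 0.002, 0.0]
ft_force: [0.2, -1.0, -0.4]
grip_width: 0.0396
grip_force: 15.0
t 27.3 pos [0.6012 0.1371 0.0336] th 0.149 row [-0.0052, -0.0007, 0.0343, np.float64(0.0001)] rows>= 0.2 q6 1.47 F [ 0.2 -1.  -0.4] w 0.0396
time: 27.52
position: [0.6004, 0.1366, 0.0328]
tool_rot: [0.997, 0.074, 0.001, 0.0]
ft_force: [-1.3, -0.2, -1.0]
grip_width: 0.0397
grip_force: 15.0
t 27.5 pos [0.6004 0.1366 0.0328] th 0.148 row [-0.002, -0.0019, 0.0316, np.float64(0.0)] rows>= 0.2 q6 1.47 F [-1.3 -0.2 -1. ] w 0.0397
```

```bash
python3 -m handwheel '[[-0.001,-0.001,0.015,0],[-0.001,-0.001,0.025,0],[-0.001,-0.001,0.03,0],[-0.001,-0.001,0.03,0],[-0.001,-0.001,0.03,0],[-0.001,-0.001,0.03,0]]';  python3 plan.py 0.5997 0.1371 0.0232 .148
```

```text
time: 28.02
position: [0.5991, 0.1368, 0.023]
tool_rot: [0.997, 0.074, -0.0, 0.0]
ft_force: [-1.0, -1.0, 4.8]
grip_width: 0.0399
grip_force: 15.0
t 28.0 pos [0.5991 0.1368 0.023 ] th 0.148 row [0.0021, -0.0006, -0.0006, np.float64(0.0)] rows>= 0.0 q6 1.47 F [-1.  -1.   4.8] w 0.0399
```

Contact on the plate; release, lift and move clear for a check.

```bash
python3 -m handwheel '[[0,0,0,0],[0,0,0,0],[0,0,0,0],[0,0,0,0],[0,0,0,0]]' 80; python3 -m handwheel '[[0,0,-0.1,0],[0,0,-0.3,0],[0,0,-0.6,0],[0,-0.3,-0.6,0],[-0.1,-0.9,-0.6,0],[-0.1,-0.9,-0.6,0],[-0.1,-0.9,-0.6,0],[-0.1,-0.9,-0.6,0],[-0.1,-0.9,-0.6,0],[-0.1,-0.9,-0.6,0],[-0.1,-0.9,-0.6,0],[-0.1,-0.9,-0.6,0],[-0.1,-0.9,-0.6,0],[-0.1,-0.9,-0.6,0]]' 100; python3 - <<'E'
from chk import *
chk("graphite_electrode",.5997,.1371,.012,[1.7]); chk("red_vblock",.525,.126,.012);chk("blue_vblock",.552,-.052,.012);chk("copper_electrode",.5388,.0375,.042);chk("brass_master",.48,-.0628,.012)
chk("tin",.463,-.393,0,[0]);chk("yellow_case",.4023,.297,0,[.22]);chk("bearing",.403,-.29,0,[0])
a=cv2.resize(cams["top"]["frame"][140:235,250:370,::-1],None,fx=5,fy=5,interpolation=cv2.INTER_CUBIC)
b=cv2.resize(cams["side"]["frame"][150:280,250:370,::-1],None,fx=5,fy=5,interpolation=cv2.INTER_CUBIC)
cv2.imwrite("pics/c5.png",cv2.resize(np.vstack([a,b]),None,fx=.53,fy=.53))
E
```

```text
time: 28.43
position: [0.5993, 0.1368, 0.0222]
tool_rot: [0.997, 0.074, -0.0, -0.0]
ft_force: [0.2, 0.1, -0.5]
grip_width: 0.0643
grip_force: 0.0
time: 29.6
position: [0.5299, 0.3981, 0.2019]
tool_rot: [0.997, 0.073, -0.001, 0.0]
ft_force: [0.0, -0.0, 0.7]
grip_width: 0.0868
grip_force: 0.0
graphite_electrode ['top', 'side'] [0.5974, 0.1371, 1.7899] plate xy mm [72.8 90.3] 0.286
graphite_electrode ['top'] [0.599, 0.1381, 1.7638] plate xy mm [74.5 91.1] 0.119
graphite_electrode ['side'] [0.5972, 0.1343, 1.8537] plate xy mm [72.1 87.7] 0.085
red_vblock ['top', 'side'] [0.5243, 0.1258, 0.1496] plate xy mm [-1.2 90. ] 0.184
red_vblock ['top'] [0.5263, 0.1263, 0.1493] plate xy mm [ 0.8 90.1] 0.087
red_vblock ['side'] [0.5235, 0.1258, 0.1902] plate xy mm [-2.1 90.1] 0.045
blue_vblock ['top', 'side'] [0.5497, -0.0539, 0.2373] plate xy mm [ -2.7 -91.5] 1.288
blue_vblock ['top'] [0.5531, -0.0522, 0.1947] plate xy mm [  1.  -90.3] 0.174
blue_vblock ['side'] [0.5486, -0.0592, 0.2665] plate xy mm [ -4.4 -96.6] 0.96
copper_electrode ['top', 'side'] [0.5373, 0.0366, 0.1061] plate xy mm [-1.5 -0.1]
[... 405 characters left out ...]
9
tin ['top', 'side'] [0.4619, -0.3936, 0.0674] plate xy mm [-139.6 -414.6] 0.435
tin ['top'] [0.4633, -0.394, 0.1318] plate xy mm [-138.2 -415.2] 0.059
tin ['side'] [0.4578, -0.3966, 0.126] plate xy mm [-144.1 -416.9] 0.303
yellow_case ['top', 'side'] [0.4023, 0.2959, 0.2208] plate xy mm [-96.8 276.2] 0.216
yellow_case ['top'] [0.4046, 0.2962, 0.1716] plate xy mm [-94.5 276.2] 0.099
yellow_case ['side'] [0.4017, 0.2965, 0.2228] plate xy mm [-97.3 276.9] 0.069
bearing ['top', 'side'] [0.4022, -0.2898, 0.0301] plate xy mm [-183.3 -303.1] 0.403
bearing ['top'] [0.4035, -0.2894, 0.0749] plate xy mm [-182.  -302.9] 0.239
bearing ['side'] [0.4001, -0.288, 0.0734] plate xy mm [-185.1 -301. ] 0.091
```

View pics/c5.png

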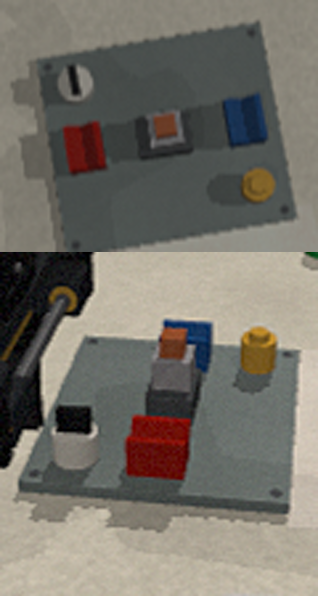

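The picture shows all four parts upright and in place: graphite at (75,82), copper on the riser at (165,128) and brass at (258,185). Their measured gaps are about 30 mm and the bystanders haven't moved.

```bash
python3 -c "
from rig import job
print(job.hand_in())"
```

```text
the job is handed in; nothing more can be done
None
```

The job is handed in at about 30 s on the robot's clock: the copper electrode stands square on the riser midway between the V-blocks. The brass master is in front of blue and the graphite electrode behind red, each with a gap of about 30 mm by camera. The tin, case and bearing were left where they lay, and the gripper is open and clear.

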